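Close the battery dock and hold its sprung leg clamped at the mark

ROBOT

A 6-joint arm with a two-finger parallel gripper is mounted at the origin on the work surface. World frame = base frame: x ahead of the robot, y to its left, z up, the work surface at z = 0. Lengths are in mm, angles in rad, forces in N, time in s.
With the tool pointing down it reaches from about 325 to 775 mm from the base axis. Payload 5.5 kg.
Tool frame: the origin (TCP) lies at the very end of the fingers, on their centre line; the grasp point (between the pads) lies 19 mm behind it; z points along the fingers, y is the direction in which the jaws open and shut (so a half turn about z gives the same grasp; the last joint's range is limited). The gripper opens to 85 mm and grips with 20 to 120 N. Pads are 22 mm wide; open, the fingers measure 114 mm over their backs; the gripper's body (76 mm by 85 mm) begins 54 mm behind the grasp point. The pads swing forward as they close: fully open they stand 13 mm farther back than shut.
Start: joints at [-1.236, 0.091, 1.231, -0, 1.82, -0.057], TCP at [229.112, -554.548, 231.275] pointing down, gripper open.
Joint ranges: [-2.87, 2.87], [-0.86, 2.18], [0.17, 2.46], [-1.51, 4.65], [0.06, 2.69], [-2.65, 2.65]. Speed limits (rad/s): [2.57, 2.57, 3.01, 3.14, 3.14, 3.14].

INTERFACE

Orientations are given as a unit quaternion [w, x, y, z].
In Python, from station import manip gives the robot as it stands.
- The arm moves only by the shell command python3 -m creep 'ROWS' [FORCE]. ROWS is JSON, a list of rows, each a list of 7 numbers: the turn, a rotation vector about the tool's x, y, z in degrees, then the shift along the tool's x, y, z in mm, then the opening, from 0 (shut) to 1 (fully open). In form: [[ax, ay, az, tx, ty, tz, claw], ...]. A call has exactly 5 rows; each row shifts and turns the commanded pose from where the row before left it, along the tool's axes as they then stand; what a row does not reach is not made up. A row lasts 1/12 s, in which the tool goes at most 41.7 mm and 7.16 degrees, less where a joint would pass 70% of its speed; a pose out of reach is approached as far as the arm can. A call with a gripper value outside its range is refused whole. The fingers move at their own pace and stop on an object; FORCE is the grip in N (left out, the last holds). Time passes only in rows, so rows that do not move let the fingers close, or fill a call up. It gives the time, the measured TCP pose, the force and the opening at its end, in the units of the state.
- manip.get_state(): the state, without advancing time (a new reading comes with each control period).
- manip.snapshot(name): name is "scene" or "top"; returns a dict with "color" (420x560x3 uint8, blue, green, red), "camera_matrix" (3x3 intrinsics, pixels), "pose" (4x4, takes a point from camera to world coordinates). Camera axes: x right, y up, looking along -z (the intrinsics and any distortion apply to the point x, -y, -z); pixel columns grow to the right and rows downward; lengths in mm; the calibration is good to about 2 mm. A picture is of the moment at which its call begins. There is no depth.
- manip.finish_job(): hands the job in, once; it reports no verdict.
The state is a dict: "time_s": time; "joints": joint angles; "joint_velocities": joint speeds; "joint_efforts": joint torques, N m; "eef_pos": TCP position; "orientation": TCP orientation; "wrist_force": force on the tool from outside, world axes, zero at the start; "wrist_torque": the same for the moment, N m; "width": finger opening in mm.
Only numpy, scipy, OpenCV 4.12 (cv2) and the standard library are available. Lean on these libraries where they do the work, as an engineer would, in place of code of your own. Each camera call takes 0.05 s, during which the arm holds its last target.

TASK

Close up the loaded battery dock: swing its smoky cover shut, then push the sprung hold-down leg out over the cover by its crossbar until the crossbar is in line with the steel marker on the rail. With the leg held at that mark, and not before it is there, squeeze the cam lever flat against the leg's upright fin, and finish while still holding leg and lever in that squeeze, because both spring back when let go. Do not shift the marker or the loose parts lying around the dock.

Things in the scene. Friction and masses are not known exactly. Their poses are not given: they have to be found in the camera images.
- dock: Fixed dock: plywood base plate 150 x 310 x 10 mm with sleeve block, rail and battery bay. Origin on the table under the middle of its length; z up. +y: the way the leg is pushed out, towards the bay; the +x side has the marker rail and the lever. The bay is an open box 76 (x) by 84 (y) mm, centre at y = +95 mm, rim 50 mm above the table, battery fixed inside.
- cover (a joint): Hinge angle of the smoky acrylic cover, rad: 0 = shut, lying flat on the bay; grows as it opens (up to 1.5). It starts well open and stays where it is left (friction about 0.05 N m, so 1 N at its free edge moves it).
- cover_hinge (a point): Middle of the cover's hinge line, 51 mm above the table at y = +138 mm of the dock, on the far (+y) end of the bay; the line runs along the dock's x.
- cover_edge (a point): Middle of the cover's free edge, on its outer (top) face. The cover is a plate 82 mm wide (dock x), 86 mm from hinge to edge, 5 mm thick; open, it stands up over the hinge with its outer face towards the dock's +y. Shut, its top is 56 mm above the table.
- leg_line (a point): Middle of the top edge of the leg's crossbar, 102 mm above the table. The crossbar is a plate 120 mm long (dock x, 60 mm each way), 10 mm thick (dock y, 5 mm each way from this point), from 74 to 102 mm above the table. Fingers standing either side of the fin push its -y face.
- leg: Sliding aluminium leg: a bar 14 mm wide, 170 mm long, carrying crossbar, fin and lever. Origin under the crossbar's middle, 58 mm above the table; axes as the dock's. At rest its origin is at y = -45 mm of the dock; it slides at most 80 mm to +y. A spring pulls it back, about 3 N at rest, 4 to 6 N at the mark: it must be held. Bar and sleeve lie below 72 mm.
- fin_mid (a point): Centre of the leg's upright aluminium fin, directly behind the crossbar on its -y side: 10 mm thick (dock x), 50 mm long (dock y), from 66 to 109 mm above the table. It runs from 5 to 55 mm behind the crossbar's middle.
- leg_grip (a point): Where to squeeze: middle between the fin's -x face and the closed lever's +x face, 18 mm behind the crossbar's middle, 89 mm above the table; moves with the leg. Closed, fin and lever measure 19 mm along dock x, 9.5 mm each way from here; the open lever reaches about 31 mm from here to +x. A gripper closing with its middle here presses the lever home without side load.
- lever (a joint): Cam lever angle on the leg, rad: 0 = closed, flat along the fin; 0.45 = open. A weak spring keeps it open and reopens it (about 3 N at the squeeze point).
- lever_tip (a point): Free tip of the cam lever, on its middle line, 88 mm above the table. The lever is a steel plate 8 mm thick, 50 mm long from its pivot, standing from 70 to 106 mm above the table; its upright pivot is on the leg, 58 mm behind the crossbar's middle and 10 mm to +x, and the tip points to the crossbar, swinging out to +x when open.
- mark (a point): Top middle of the marker, a steel blade 4 mm thick (dock y), 16 mm wide (dock x), its top 60 mm above the table, on the rail 74 mm to +x of the leg's middle line. The leg is at length when leg_line is level with this point along the dock's y. A tight friction fit (about 40 N); its place differs each time, 33 to 67 mm out from the crossbar's rest position. Axes as the dock's.
- frame_arm: Bystander: loose white plastic drone frame arm, 46 x 180 x 14 mm, lying on the table. Origin on its underside.
- motor_mount: Bystander: loose navy aluminium motor mount, a disc 48 mm across with a boss, 28 mm high. Origin on its underside.
- solder_base: Bystander: loose chrome soldering stand base, 85 x 110 mm, with a post up to 67 mm high. Origin on its underside.

How it is judged (in metres and radians):
On the way, in this order (a step that is already met when the one before it is completed fails the run):
1. cover shut, leg still in (value of joint cover below 0.08 rad and y of leg_line in the frame of dock below -0.025 m), for 0.2 s.
2. leg held at the mark with the lever still open (value of joint cover below 0.08 rad and value of joint lever above 0.3 rad and y of leg_line in the frame of mark between -0.005 and 0.005 m), for 0.1 s.
3. lever squeezed flat against the fin with the leg at the mark (value of joint lever below 0.1 rad and contact force between the fingers and leg above 2 N and y of leg_line in the frame of mark between -0.006 and 0.006 m), for 0.2 s.
At the end, for the whole second after the job is handed in: The cover is shut (within 0.08 rad), the crossbar is within 6 mm of the marker along the slide, the lever is within 0.1 rad of flat, and the fingers still press the leg (fin, crossbar and lever) with more than 2 N, all through the last second (all of step 3 and value of joint cover below 0.08 rad); the arm keeps its last pose, push and grip.
It fails at once if lever closed (under 0.15 rad) while the leg is over 8 mm from the mark (value of joint lever below 0.15 rad and not (y of leg_line in the frame of mark between -0.008 and 0.008 m)).
It fails at once if marker shifted over 4 mm along its rail (distance of mark from where it was at the start of the episode above 0.004 m).
It fails at once if a loose part shifted over 20 mm (distance of any of frame_arm, motor_mount, solder_base from where it was at the start of the episode above 0.02 m).
It also fails if it takes over 42 s, if anything falls off the work surface, if the arm or the gripper's body presses on something with over 40 N, if the wrist force passes 120 N, or if a joint passes its speed limit or range.

## Working session

There is one attempt and no reset: what is moved stays moved. The work goes in short steps, Python scripts to look and compute and a shell command to move; the robot and the scene stay as the last step left them, time stands still between calls to the robot, and variables do not carry over. Pictures are saved under pics/ and viewed, and the job is handed in when it is done.

```bash
ls; mkdir -p pics; python3 - <<'E'
from station import manip
import cv2
s=manip.get_state();print(s)
for n in("scene","top"):
    d=manip.snapshot(n);cv2.imwrite(f"pics/{n}0.png",d["color"]);print(n,d["camera_matrix"],d["pose"])
E
```

```text
pics
{'time_s': 0.0, 'joints': array([-1.23569227e+00,  9.18355607e-02,  1.23186157e+00,  3.63594334e-05,
        1.81980343e+00, -5.66894739e-02]), 'joint_velocities': array([ 0.0001796 , -0.00163894, -0.0006688 , -0.00074473, -0.00057276,
        0.00082689]), 'joint_efforts': array([ 6.49975118e-05, -4.58735168e+01, -4.18025458e+01, -3.19945832e-05,
        1.17330204e-02, -3.74580665e-06]), 'eef_pos': array([ 229.03179117, -554.26630995,  230.1785512 ]), 'orientation': array([-9.47170334e-04,  9.80872197e-01,  1.94650516e-01, -1.14915959e-04]), 'wrist_force': array([0.08018381, 0.66312361, 0.0621243 ]), 'wrist_torque': array([-0.01500386,  0.0165063 , -0.02839167]), 'width': 85.66949898097317}
scene [[389.23998703   0.         278.58912005]
 [  0.         389.23998703 212.88618425]
 [  0.           0.           1.        ]] [[ 7.72978081e-01 -4.29521890e-01  4.66921655e-01  1.00565498e+03]
 [ 6.34185373e-01  5.02566065e-01 -5.87568093e-01 -5.94549792e+02]
 [ 1.77143791e-02  7.50292141e-01  6.60869052e-01  7.85180586e+02]
 [ 0.00000000e+00  0.00000000e+00  0.00000000e+00  1.00000000e+00]]
top [[389.66944662   0.         277.81879793]
 [  0.         389.66944662 211.49047062]
 [  0.           0.           1.        ]] [[ 3.45821281e-02  9.78055033e-01 -2.05456635e-01  2.98396020e+02]
 [-9.99387740e-01  3.27502234e-02 -1.23112792e-02 -1.29181921e+01]
 [-5.31235790e-03  2.05756592e-01  9.78588782e-01  9.82993531e+02]
 [ 0.00000000e+00  0.00000000e+00  0.00000000e+00  1.00000000e+00]]
```

View pics/scene0.png

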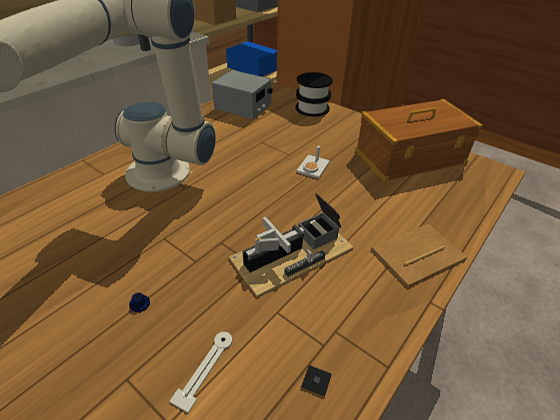

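View pics/top0.png

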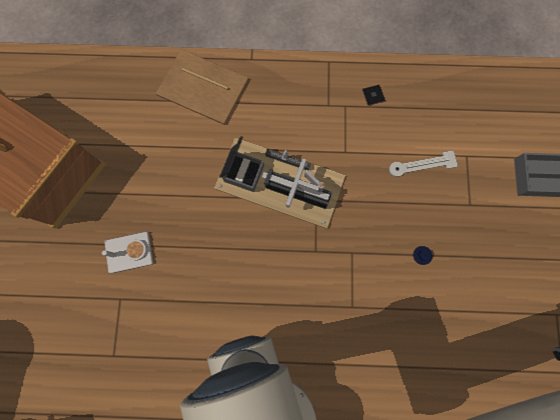

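The scene view shows the dock at about (290,250), cover open at (328,210). The top view shows the dock at about (280,182), with the bay to the left (+world y) and the loose parts well away. I'll zoom in next.

```bash
python3 - <<'E'
import cv2
a=cv2.imread("pics/scene0.png")[185:300,215:365];cv2.imwrite("pics/sc0z.png",cv2.resize(a,None,fx=5,fy=5,interpolation=cv2.INTER_CUBIC))
a=cv2.imread("pics/top0.png")[130:235,205:355];cv2.imwrite("pics/tp0z.png",cv2.resize(a,None,fx=5,fy=5,interpolation=cv2.INTER_CUBIC))
E
```

```text
(no output)
```

View pics/sc0z.png

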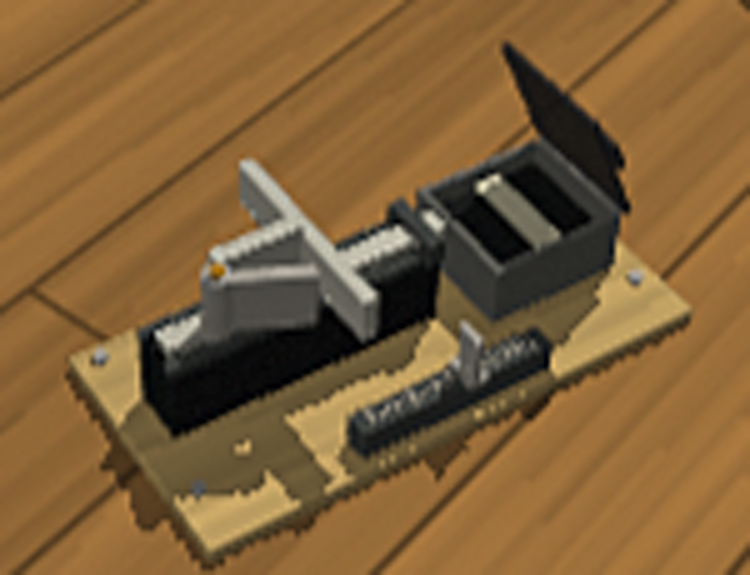

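View pics/tp0z.png

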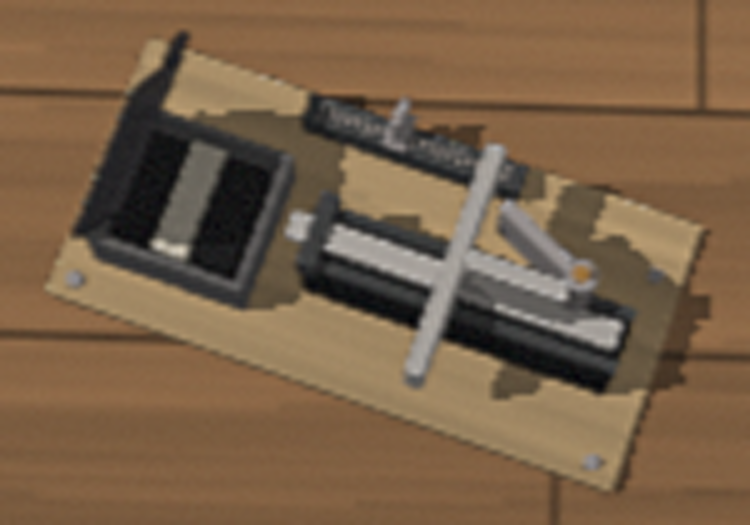

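```bash
cat > h.py <<'E'
import numpy as np,cv2
from station import manip
def ray(d,u,v):
    K=d["camera_matrix"];P=d["pose"]
    c=np.array([(u-K[0,2])/K[0,0],-(v-K[1,2])/K[1,1],-1.]);return P[:3,3],P[:3,:3]@c
def onz(d,u,v,z):
    o,r=ray(d,u,v);return o+r*(z-o[2])/r[2]
def proj(d,p):
    P=d["pose"];c=P[:3,:3].T@(np.asarray(p,float)-P[:3,3]);K=d["camera_matrix"]
    return np.array([K[0,0]*c[0]/-c[2]+K[0,2],K[1,1]*-c[1]/-c[2]+K[1,2]])
def dw(dock,p):
    x,y,t=dock;c,s=np.cos(t),np.sin(t);return np.array([x+c*p[0]-s*p[1],y+s*p[0]+c*p[1],p[2]])
def zoom(img,x0,y0,w,h,f,name):
    cv2.imwrite(name,cv2.resize(img[y0:y0+h,x0:x0+w],None,fx=f,fy=f,interpolation=cv2.INTER_NEAREST))
E
python3 - <<'E'
from h import *
from scipy.optimize import least_squares
T=manip.snapshot("top");S=manip.snapshot("scene")
tp=lambda a,b:(a/5+205-.4,b/5+130-.4)
sp=lambda a,b:(a/5+215-.4,b/5+185-.4)
obs=[(T,tp(45,290),(-75,155,10)),(T,tp(617,488),(-75,-155,10)),(T,tp(707,228),(75,-155,10)),(T,tp(150,38),(75,155,10)),
(S,sp(68,362),(-75,-155,10)),(S,sp(208,553),(75,-155,10)),(S,sp(692,303),(75,155,10))]
for nm,o in(("both",obs),("T",obs[:4]),("S",obs[4:])):
    r=least_squares(lambda q:np.concatenate([proj(d,dw(q,p))-uv for d,uv,p in o]),[520,0,-.33]);print(nm,r.x,np.round(r.fun.reshape(-1,2),1).tolist())
zoom(T["color"],255,145,60,60,10,"pics/tz1.png");zoom(S["color"],240,205,75,60,10,"pics/sz1.png")
E
```

```text
both [ 5.83494116e+02 -3.56530583e+00 -3.06696291e-01] [[0.2, 0.6], [-0.1, 0.5], [-0.2, -1.2], [-0.1, -0.4], [-0.6, -0.9], [0.0, -0.1], [0.0, 0.7]]
T [ 5.83133520e+02 -3.67697812e+00 -3.11211046e-01] [[0.3, 0.4], [-0.3, 0.8], [-0.1, -0.8], [0.1, -0.5]]
S [ 5.83569659e+02 -3.49036666e+00 -2.98480799e-01] [[-0.6, -0.5], [0.6, 0.1], [-0.1, 0.3]]
```

View pics/tz1.png

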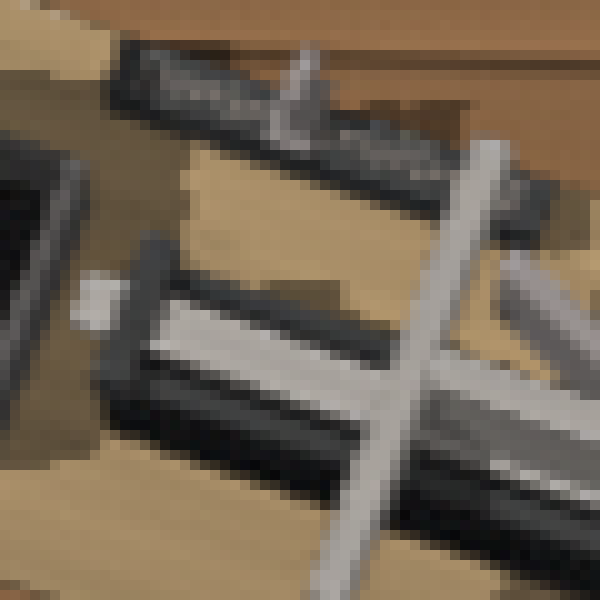

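View pics/sz1.png

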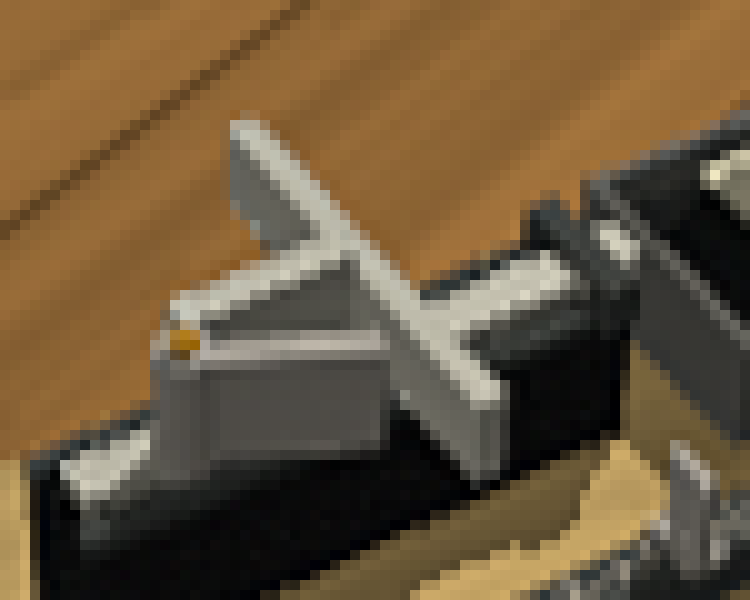

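```bash
python3 - <<'E'
from h import *
T=manip.snapshot("top");S=manip.snapshot("scene")
D=(583.5,-3.6,-.307)
def inv(p):
    c,s=np.cos(D[2]),np.sin(D[2]);a=p[0]-D[0];b=p[1]-D[1];return np.round([c*a+s*b,-s*a+c*b,p[2]],1)
print("mark T",inv(onz(T,284.8,152.5,60)),"S",inv(onz(S,309.3,251.2,60)))
for n,d in(("T",T),("S",S)):
    for y in(-12,-5,0,5,10,15,22): print(n,y,proj(d,dw(D,(82,y,60))).round(1),proj(d,dw(D,(66,y,60))).round(1),proj(d,dw(D,(74,y,30))).round(1))
    print("bar",[proj(d,dw(D,(x,-45,102))).round(1) for x in(-60,60)])
    for q in(1.0,1.2,1.35,1.5): print(q,[proj(d,dw(D,(x,138-86*np.cos(q)+5*np.sin(q),51+86*np.sin(q)+5*np.cos(q)))).round(1) for x in (-41,41)])
E
```

```text
mark T [60.1  8.6 60. ] S [62.4 10.  60. ]
T -12 [295.5 147.3] [293.4 153. ] [294.  154.3]
T -5 [292.8 146.4] [290.7 152.1] [291.4 153.5]
T 0 [290.9 145.8] [288.8 151.5] [289.6 152.8]
T 5 [289.1 145.1] [287.  150.8] [287.8 152.2]
T 10 [287.2 144.5] [285.1 150.2] [285.9 151.6]
T 15 [285.3 143.9] [283.2 149.6] [284.1 151. ]
T 22 [282.7 143. ] [280.5 148.7] [281.6 150.2]
bar [array([289.7, 199.5]), array([306.2, 153.4])]
1.0 [array([234.9, 169.6]), array([247.3, 138. ])]
1.2 [array([228.1, 166.5]), array([240.7, 134.8])]
1.35 [array([222.8, 164.3]), array([235.6, 132.6])]
1.5 [array([217.4, 162.4]), array([230.3, 130.6])]
S -12 [306.9 259.6] [303.1 255.5] [304.2 265.5]
S -5 [309.1 258.4] [305.3 254.4] [306.4 264.3]
S 0 [310.7 257.6] [307.  253.6] [308.  263.6]
S 5 [312.3 256.8] [308.5 252.8] [309.6 262.8]
S 10 [313.9 256.1] [310.1 252.1] [311.2 262. ]
S 15 [315.5 255.3] [311.7 251.3] [312.7 261.2]
S 22 [317.7 254.2] [313.9 250.2] [314.9 260.1]
bar [array([265.5, 219.1]), array([291.6, 247.5])]
1.0 [array([313.8, 197.9]), array([333.1, 215.2])]
1.2 [array([318.7, 194. ]), array([338.2, 211. ])]
1.35 [array([322.5, 191.6]), array([342.2, 208.4])]
1.5 [array([326.3, 189.7]), array([346. , 206.3])]
```

```bash
cat >> h.py <<'E'
def inv(D,p):
    c,s=np.cos(D[2]),np.sin(D[2]);a=p[0]-D[0];b=p[1]-D[1];return np.round([c*a+s*b,-s*a+c*b,p[2]],1)
E
python3 - <<'E'
from h import *
from scipy.optimize import least_squares
T=manip.snapshot("top");S=manip.snapshot("scene")
tp=lambda a,b:(a/5+205-.4,b/5+130-.4)
sp=lambda a,b:(a/5+215-.4,b/5+185-.4)
tz=lambda a,b:(a/10+255-.5,b/10+145-.5)
sz=lambda a,b:(a/10+240-.5,b/10+205-.5)
pl=[(T,tp(45,290),-75,155),(T,tp(617,488),-75,-155),(T,tp(707,228),75,-155),(T,tp(150,38),75,155),
(S,sp(68,362),-75,-155),(S,sp(208,553),75,-155),(S,sp(692,303),75,155)]
bar=[(T,tz(490,140),60,0),(T,tp(413,380),-60,0),(S,sz(243,122),-60,0),(S,sz(492,376),60,0)]
mk=[(T,tz(310,47),82),(T,tz(293,115),66),(S,sz(697,465),74)]
def f(q):
    D=q[:3];o,m,b=q[3:]
    return np.concatenate([proj(d,dw(D,(x+o,y,10)))-uv for d,uv,x,y in pl]+[proj(d,dw(D,(x,b,102)))-uv for d,uv,x,y in bar]+[proj(d,dw(D,(x,m,60)))-uv for d,uv,x in mk])
r=least_squares(f,[570,0,-.3,10,10,-45]);print(r.x.round(3),r.fun.reshape(-1,2).round(1).tolist())
D=r.x[:3]
for n,d in(("T",T),("S",S)):
    for q in(.9,1.0,1.1,1.2,1.35): print(n,q,[proj(d,dw(D,(x,138-86*np.cos(q)+5*np.sin(q),51+86*np.sin(q)+5*np.cos(q)))).round(1) for x in (-41,41)])
zoom(T["color"],210,130,60,60,10,"pics/tz2.png");zoom(S["color"],295,185,60,50,10,"pics/sz2.png")
E
```

```text
[ 5.69776e+02  7.71000e-01 -3.06000e-01  1.43810e+01  9.36000e+00
 -4.31160e+01] [[0.2, 0.6], [-0.1, 0.4], [-0.2, -1.2], [-0.1, -0.4], [-0.6, -0.9], [0.1, -0.1], [0.0, 0.7], [0.0, 0.0], [-0.3, -0.7], [-0.5, -0.9], [0.2, 1.5], [-0.0, 0.5], [-0.4, -0.6], [-0.7, -0.4]]
T 0.9 [array([235.8, 176.9]), array([248.2, 145.2])]
T 1.0 [array([232.6, 175.3]), array([245.1, 143.5])]
T 1.1 [array([229.3, 173.7]), array([241.9, 141.9])]
T 1.2 [array([225.8, 172.2]), array([238.5, 140.3])]
T 1.35 [array([220.5, 170. ]), array([233.3, 138.1])]
S 0.9 [array([308.3, 197.2]), array([327.2, 214.3])]
S 1.0 [array([310.6, 195. ]), array([329.6, 212. ])]
S 1.1 [array([313., 193.]), array([332.1, 209.8])]
S 1.2 [array([315.5, 191.1]), array([334.7, 207.8])]
S 1.35 [array([319.2, 188.8]), array([338.6, 205.3])]
```

View pics/tz2.png

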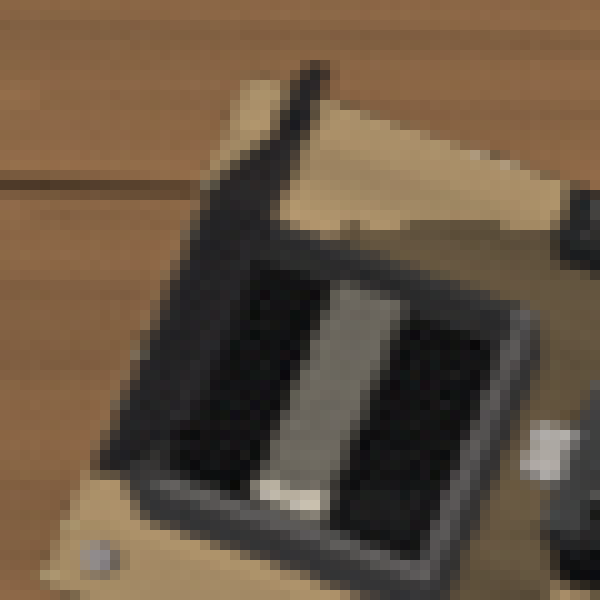

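View pics/sz2.png

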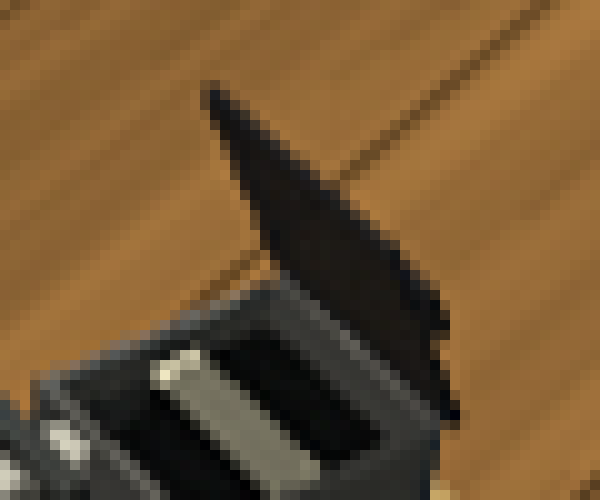

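```bash
python3 - <<'E'
from h import *
T=manip.snapshot("top");S=manip.snapshot("scene")
for D in((569.8,.8,-.306),(569.8,-1,-.306)):
  for n,d in(("T",T),("S",S)):
    print(n,[proj(d,dw(D,(x,y,50))).round(1) for x,y in((38,53),(-38,53),(38,137),(-38,137))],"sleeve tip bar end",proj(d,dw(D,(0,40,58))).round(1))
E
```

```text
T [array([263.3, 161.3]), array([252.8, 188.8]), array([232.1, 150.8]), array([221.2, 178. ])] sleeve tip bar end [262.8 175.7]
S [array([313.4, 238.4]), array([297., 222.]), array([337.8, 226.9]), array([320.8, 211.5])] sleeve tip bar end [301.3 229.6]
T [array([264. , 161.3]), array([253.5, 188.9]), array([232.8, 150.8]), array([221.9, 178. ])] sleeve tip bar end [263.5 175.7]
S [array([313. , 238.7]), array([296.6, 222.3]), array([337.4, 227.2]), array([320.5, 211.8])] sleeve tip bar end [300.9 230. ]
```

```bash
cat >> h.py <<'E'
from scipy.spatial.transform import Rotation as R
D=(569.8,0.0,-.306)
def st():
    s=manip.get_state();w,x,y,z=s["orientation"];r=R.from_quat([x,y,z,w]);m=r.as_matrix()
    c,n=np.cos(D[2]),np.sin(D[2]);W=np.array([[c,n,0],[-n,c,0],[0,0,1]])
    print("t",round(s["time_s"],2),"dockTCP",inv(D,s["eef_pos"]),"r",round(float(np.hypot(*s["eef_pos"][:2])),0),"w",round(s["width"],1),"F dock",(W@s["wrist_force"]).round(1))
    # turn (tool frame) to reach tool x=dock y, tool y=dock x
    G=W.T@np.array([[0,1,0],[1,0,0],[0,0,-1.]])
    print("turn left deg",np.degrees(R.from_matrix(m.T@G).as_rotvec()).round(2))
    return s,m,G
def goto(p):
    s,m,G=st();print("tool shift",(m.T@(dw(D,p)-s["eef_pos"])).round(1),"aligned",(G.T@(dw(D,p)-s["eef_pos"])).round(1))
E
python3 -c "
from h import *
goto((0,175,200))"
```

```text
t 0.5 dockTCP [-157.8 -631.4  231.3] r 600.0 w 85.7 F dock [-0.3  0.2  0.2]
turn left deg [ -0.    -0.   -50.02]
tool shift [ 639.1 -516.5   31.3] aligned [806.4 157.8  31.3]
```

```bash
python3 -m creep '[[0,0,-5,25,-20,2,0.5],[0,0,-5,28,-18,2,0.3],[0,0,-5,30,-15,2,0],[0,0,-5,30,-12,2,0],[0,0,-5,30,-8,2,0]]' 30; python3 -m creep '[[0,0,-5,30,-5,2,0],[0,0,-5,32,0,2,0],[0,0,-5,34,4,2,0],[0,0,-5,34,8,2,0],[0,0,-5,34,10,2,0]]'; python3 -c "
from h import *
goto((0,175,200))"
```

```text
time_s: 0.92
eef_pos: [312.2, -413.5, 221.4]
orientation: [0.0, 0.915, 0.404, 0.0]
wrist_force: [0.6, 0.6, -0.4]
width: 25.4
time_s: 1.33
eef_pos: [415.3, -282.3, 211.5]
orientation: [0.0, 0.806, 0.592, 0.0]
wrist_force: [-0.4, 0.4, -0.3]
width: -0.0
t 1.33 dockTCP [ -62.3 -315.8  211.5] r 502.0 w -0.0 F dock [-0.5  0.3 -0.3]
turn left deg [0.05 0.02 0.2 ]
tool shift [490.5  64.   11.4] aligned [490.8  62.3  11.5]
```

```bash
python3 -m creep '[[0,0,0.2,33,4,0,0],[0,0,0,33,4,0,0],[0,0,0,33,4,0,0],[0,0,0,33,4,0,0],[0,0,0,33,4,0,0]]'; python3 -m creep '[[0,0,0,33,4,0,0],[0,0,0,33,4,0,0],[0,0,0,33,4,0,0],[0,0,0,33,4,0,0],[0,0,0,33,4,0,0]]'; python3 -m creep '[[0,0,0,33,4,2,0],[0,0,0,33,4,2,0],[0,0,0,33,4,2,0],[0,0,0,32,4,2,0],[0,0,0,31,4,2,0]]';python3 -c "
from h import *
goto((0,155,115))
T=manip.snapshot('top');zoom(T['color'],200,120,120,100,6,'pics/t3.png')"
```

```text
time_s: 1.75
eef_pos: [484.2, -130.9, 211.6]
orientation: [0.0, 0.808, 0.59, 0.0]
wrist_force: [0.3, -1.0, 0.1]
width: -0.3
time_s: 2.17
eef_pos: [553.6, 20.2, 211.5]
orientation: [0.0, 0.808, 0.59, 0.0]
wrist_force: [0.5, -0.8, -1.2]
width: 0.4
time_s: 2.58
eef_pos: [622.0, 168.5, 201.2]
orientation: [0.0, 0.808, 0.59, 0.0]
wrist_force: [1.0, -0.4, 0.2]
width: 0.1
t 2.58 dockTCP [ -1.  176.4 201.2] r 644.0 w 0.1 F dock [ 1.  -0.   0.2]
turn left deg [ 0.01 -0.01 -0.2 ]
tool shift [-21.5   1.   86.2] aligned [-21.4   1.   86.2]
```

View pics/t3.png

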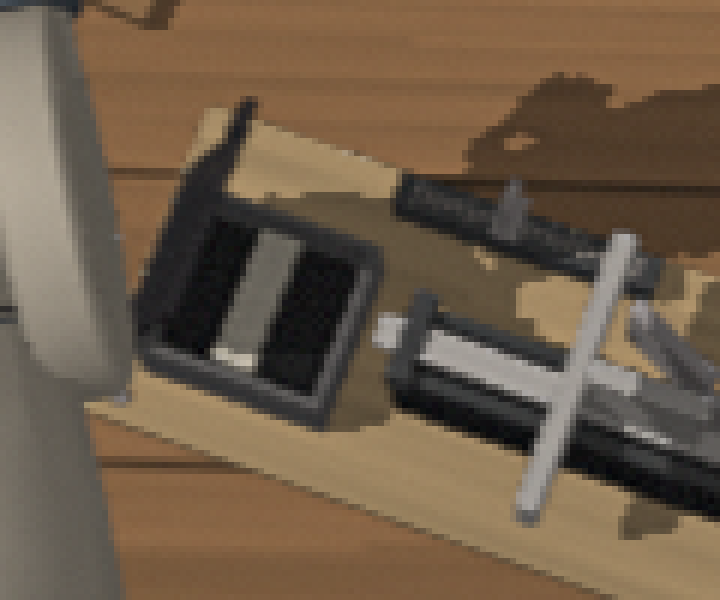

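```bash
python3 -m creep '[[0,0,-0.2,-2,1,20,0],[0,0,0,-2,0,20,0],[0,0,0,-2,0,20,0],[0,0,0,-2,0,20,0],[0,0,0,-2,0,8,0]]';  python3 -m creep '[[0,0,0,-10,0,0,0],[0,0,0,-10,0,0,0],[0,0,0,-10,0,0,0],[0,0,0,-8,0,0,0],[0,0,0,-6,0,3,0]]';python3 -c "
from h import *
st()
T=manip.snapshot('scene');zoom(T['color'],240,150,130,100,6,'pics/s4.png')"
```

```text
time_s: 3.05
eef_pos: [618.0, 156.4, 109.5]
orientation: [-0.001, 0.807, 0.591, -0.002]
wrist_force: [-1.2, 0.5, -0.4]
width: -0.0
time_s: 3.47
eef_pos: [607.0, 113.7, 112.9]
orientation: [0.001, 0.807, 0.591, 0.002]
wrist_force: [0.0, 0.7, 1.1]
width: 0.1
t 3.47 dockTCP [  1.2 119.6 112.9] r 618.0 w 0.1 F dock [-0.2  0.7  1.1]
turn left deg [ 0.22 -0.1  -0.08]
```

View pics/s4.png

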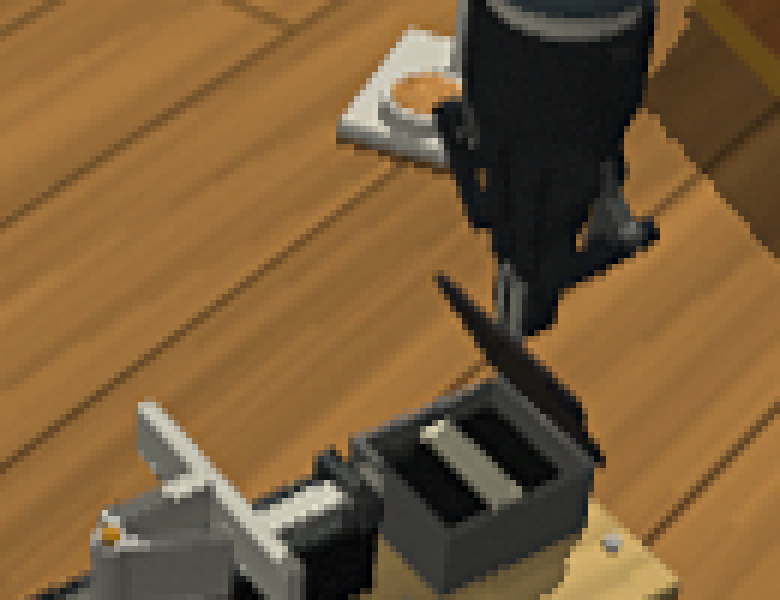

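The closed finger sits behind the cover's outer face, at about (515,330) in the crop, and the cover has started to lean. I'll follow the arc down.

```bash
python3 -m creep '[[0,0,0,-7,-1,6,0],[0,0,0,-7,0,7,0],[0,0,0,-7,0,7,0],[0,0,0,-5,0,8,0],[0,0,0,-5,0,8,0]]';  python3 -m creep '[[0,0,0,-2,0,7,0],[0,0,0,-1,0,6,0],[0,0,0,0,0,5,0],[0,0,0,0,0,3,0],[0,0,0,0,0,0,0]]';python3 -c "
from h import *
st()
T=manip.snapshot('scene');zoom(T['color'],240,150,130,100,6,'pics/s5.png')"
```

```text
time_s: 3.93
eef_pos: [595.5, 85.1, 73.0]
orientation: [-0.0, 0.807, 0.591, -0.0]
wrist_force: [0.5, 0.2, 1.0]
width: 0.2
time_s: 4.35
eef_pos: [594.8, 82.5, 55.8]
orientation: [0.0, 0.807, 0.591, -0.0]
wrist_force: [-8.0, -2.9, 13.3]
width: -0.2
t 4.35 dockTCP [-1.  86.2 55.8] r 600.0 w -0.2 F dock [-6.7 -5.2 13.3]
turn left deg [ 0.02  0.05 -0.02]
```

View pics/s5.png

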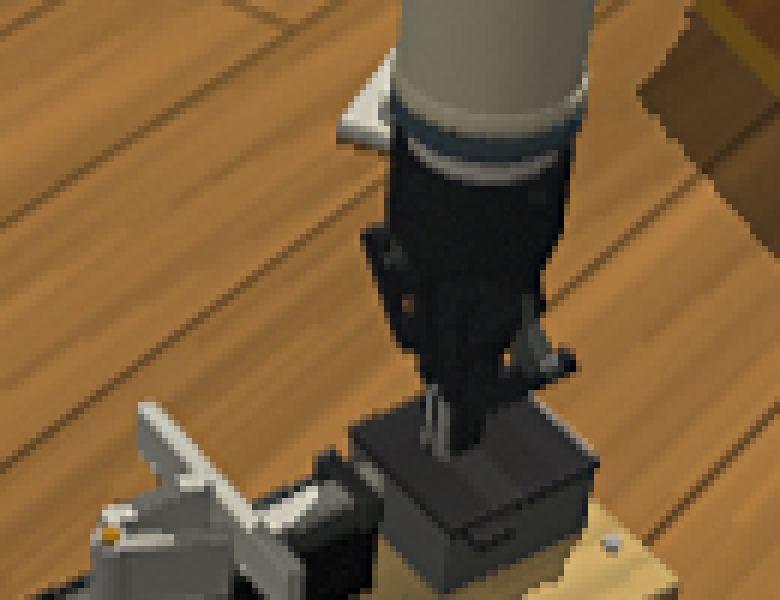

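The cover lies flat on the bay, with about 13 N pressing it down. Next I lift, move back over the leg and open the gripper.

```bash
python3 -m creep '[[0,0,0,0,0,0,0],[0,0,0,0,0,-15,0],[0,0,0,0,0,-30,0],[0,0,0,0,0,-35,0],[0,0,0,-15,1,-15,0.5]]';  python3 -m creep '[[0,0,0,-30,1,0,1],[0,0,0,-35,1,0,1],[0,0,0,-35,1,0,1],[0,0,0,-30,1,0,1],[0,0,0,-12,0.5,0,1]]';python3 -c "
from h import *
goto((4.5,-73,120))
T=manip.snapshot('scene');zoom(T['color'],220,150,130,100,6,'pics/s6.png')
T=manip.snapshot('top');zoom(T['color'],210,120,120,100,6,'pics/t6.png')
"
```

```text
time_s: 4.82
eef_pos: [593.0, 70.4, 152.9]
orientation: [0.001, 0.806, 0.592, 0.003]
wrist_force: [0.9, 0.4, 1.2]
width: 10.8
time_s: 5.23
eef_pos: [552.1, -71.5, 148.2]
orientation: [0.0, 0.807, 0.59, -0.0]
wrist_force: [1.3, -0.5, -0.1]
width: 72.1
t 5.23 dockTCP [  4.6 -73.5 148.2] r 557.0 w 72.1 F dock [ 1.4 -0.1 -0.1]
turn left deg [ 0.01  0.08 -0.16]
tool shift [ 0.6 -0.2 28.2] aligned [ 0.5 -0.1 28.2]
```

View pics/s6.png

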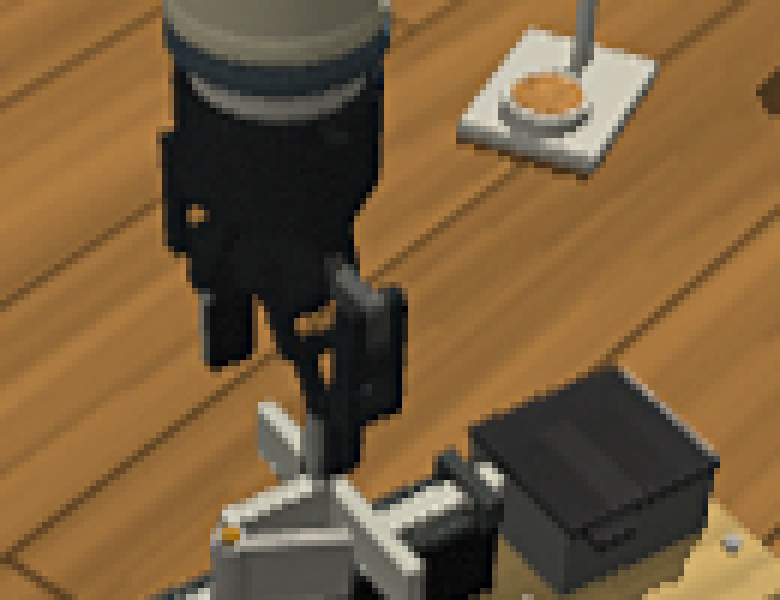

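View pics/t6.png

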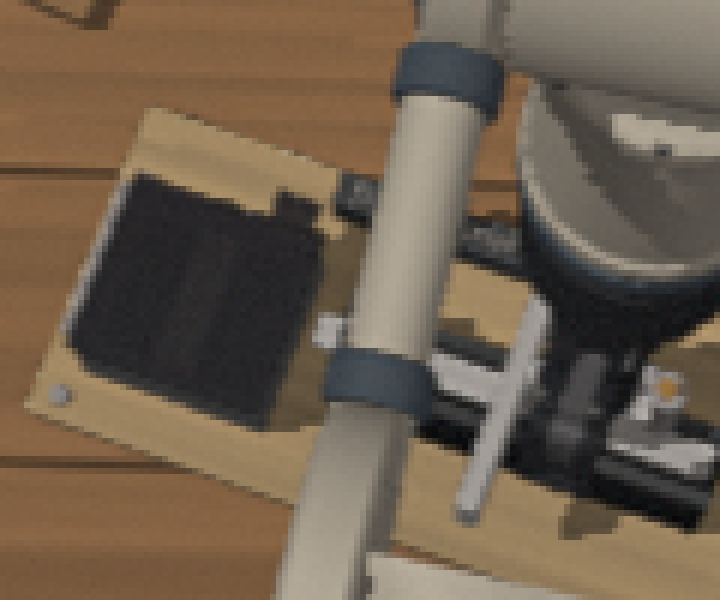

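The cover is flat in both views. The open fingers stand over the fin, with the crossbar in front of them. I'll descend around the fin.

```bash
python3 -m creep '[[0,0,-0.1,0,0,10,1],[0,0,0,0,0,18,1],[0,0,0,0,0,18,1],[0,0,0,0,0,12,1],[0,0,0,0,0,8,1]]' 25; python3 -m creep '[[0,0,0,0,0,5,1],[0,0,0,0,0,0,1],[0,0,0,0,0,0,1],[0,0,0,0,0,0,1],[0,0,0,0,0,0,1]]';python3 -c "
from h import *
goto((4.5,-63,77))
T=manip.snapshot('scene');zoom(T['color'],220,170,130,100,6,'pics/s7.png')
"
```

```text
time_s: 5.75
eef_pos: [552.2, -66.9, 79.5]
orientation: [-0.001, 0.806, 0.592, -0.001]
wrist_force: [-0.5, 0.1, -0.5]
width: 85.3
time_s: 6.17
eef_pos: [553.6, -68.6, 78.5]
orientation: [0.001, 0.806, 0.592, 0.001]
wrist_force: [0.5, 0.3, 0.3]
width: 85.3
t 6.17 dockTCP [  5.2 -70.3  78.5] r 558.0 w 85.3 F dock [0.4 0.5 0.3]
turn left deg [ 0.11 -0.02  0.08]
tool shift [ 7.3 -0.7  1.5] aligned [ 7.3 -0.7  1.5]
```

View pics/s7.png

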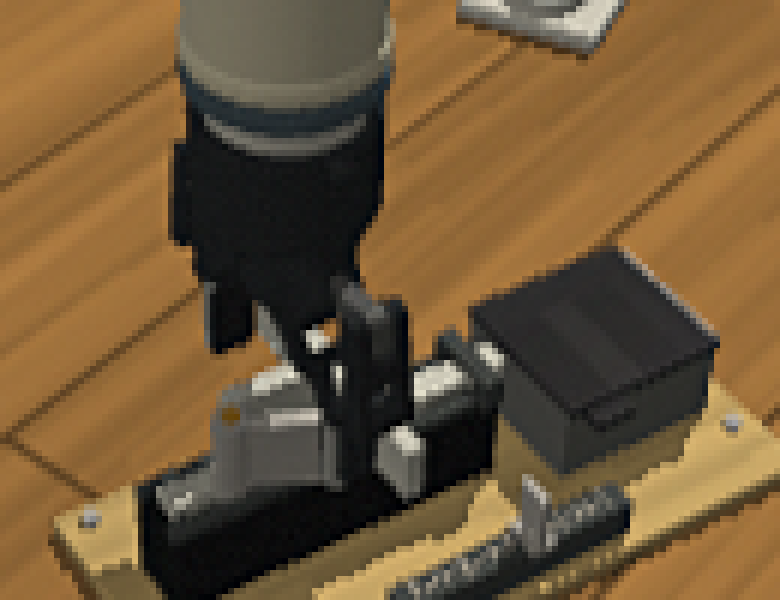

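```bash
python3 -m creep '[[0,0,0,5,-0.5,1,1],[0,0,0,6,0,0,1],[0,0,0,6,0,0,1],[0,0,0,6,0,0,1],[0,0,0,6,0,0,1]]'; python3 -m creep '[[0,0,0,6,0,0,1],[0,0,0,6,0,0,1],[0,0,0,6,0,0,1],[0,0,0,4,0,0,1],[0,0,0,0,0,0,1]]'; python3 -m creep '[[0,0,0,0,0,0,1],[0,0,0,0,0,0,1],[0,0,0,0,0,0,1],[0,0,0,0,0,0,1],[0,0,0,0,0,0,1]]';python3 -c "
from h import *
goto((4.5,-6.6,77))
T=manip.snapshot('scene');zoom(T['color'],220,170,130,100,6,'pics/s8.png')
print([ (y,proj(T,dw(D,(60,y,102))).round(1)) for y in (-5,0,5)])
T=manip.snapshot('top');zoom(T['color'],230,130,100,80,8,'pics/t8.png')
"
```

```text
time_s: 6.63
eef_pos: [561.4, -40.7, 76.6]
orientation: [0.001, 0.806, 0.591, -0.0]
wrist_force: [-1.1, -4.5, 1.1]
width: 85.2
time_s: 7.05
eef_pos: [568.4, -19.1, 76.5]
orientation: [0.001, 0.806, 0.592, 0.0]
wrist_force: [2.0, -3.9, 1.0]
width: 85.4
time_s: 7.47
eef_pos: [568.1, -20.1, 76.5]
orientation: [0.0, 0.806, 0.591, 0.0]
wrist_force: [1.5, -4.6, 1.2]
width: 85.3
t 7.47 dockTCP [  4.4 -19.7  76.5] r 568.0 w 85.3 F dock [ 2.8 -3.9  1.2]
turn left deg [ 0.06 -0.    0.06]
tool shift [13.1  0.1 -0.5] aligned [13.1  0.1 -0.5]
[(-5, array([301.4, 237.9])), (0, array([303.1, 237.1])), (5, array([304.7, 236.4]))]
```

View pics/s8.png

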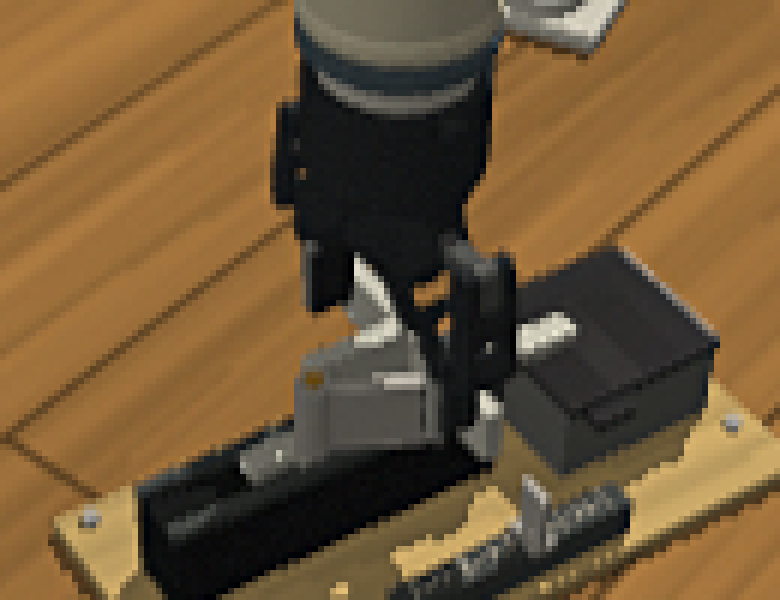

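View pics/t8.png

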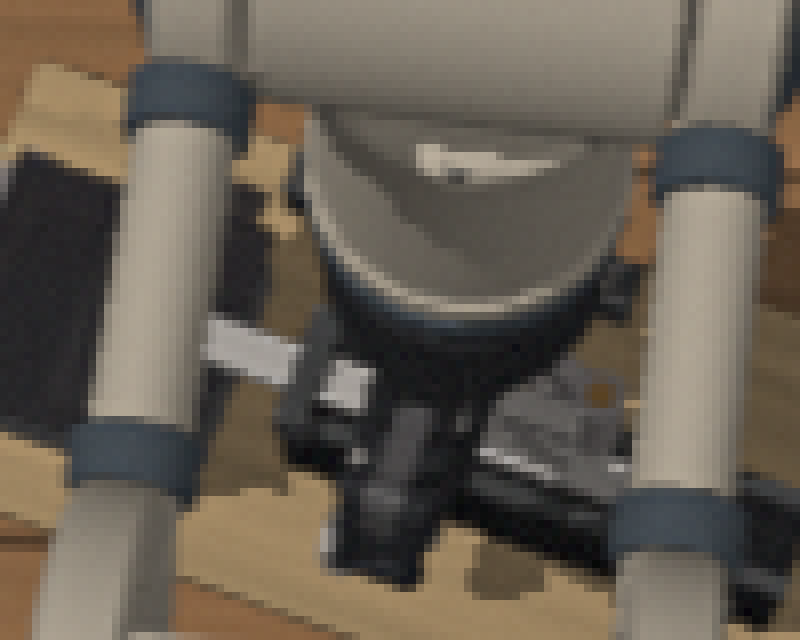

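The fingers are pushing the crossbar and the leg slides out, with its tip now over the cover. The lever is still open. I'll measure the leg's travel from the amber pivot dot, at about (272,233) in the full scene picture.

```bash
cat >> h.py <<'E'
def pivot(img,d):
    hsv=cv2.cvtColor(img,cv2.COLOR_BGR2HSV).astype(float)
    w=np.clip((hsv[...,1]-190)/50,0,1)*(hsv[...,2]>110)*(hsv[...,0]>12)*(hsv[...,0]<26)
    m=np.zeros_like(w);m[215:260,245:300]=1;w*=m
    if w.sum()==0:return None
    ys,xs=np.nonzero(w);ww=w[ys,xs];u,v=(xs*ww).sum()/ww.sum(),(ys*ww).sum()/ww.sum()
    return (round(u,2),round(v,2),round(ww.sum(),1)),inv(D,onz(d,u,v,108))
E
python3 -c "
from h import *
S=manip.snapshot('scene')
print(pivot(cv2.imread('pics/scene0.png'),S));print(pivot(S['color'],S))
cv2.imwrite('pics/scene8.png',S['color'])
for k,im in(('r',cv2.imread('pics/scene0.png')[234:244,252:264]),('n',S['color'][228:238,266:278])):
    print(cv2.cvtColor(im,cv2.COLOR_BGR2HSV)[...,1])
"
```

```text
((np.float64(258.36), np.float64(238.81), np.float64(2.4)), array([  11.2, -100. ,  108. ]))
None
[[158 157 162 163 174 110  38  31  37  19  20  24]
 [158 159 161 167 133  29  19  20  24  25  25  25]
 [158 162 162 170 110  10  16  17  24  27  29  23]
 [160 160 163 178  60  91  77  40  11  22  24  25]
 [161 162 169 110  48 178 213 170  23  10  23  24]
 [158 162 176  56  44 197 230 247  19  19  24  27]
 [163 163 177  24  20 109 178  47  19  25  25  27]
 [161 163 174   5   0  23  30  16  19  25  26  26]
 [160 163 173  54  11  18  18  22  17  27  26  29]
 [163 164 172  75  12  19  23  32  27  28  27  29]]
[[160 156 158 165 171 134 104  64  51  12  15  19]
 [159 158 161 165  98  43  30  14  19  21  26  25]
 [158 158 161 171  57   9  12  21  24  23  27  23]
 [158 158 164 173  64  53  66  43  18  23  22  25]
 [158 163 162 135  54 162 169 142  14  20  27  25]
 [163 164 167  47  78 214 229 183  19  21  23  25]
 [162 162 172   3  29 105 144  56  16  21  22  27]
 [159 161 172  14   5  30  42  17  20  21  25  25]
 [161 161 172  16  14  23  23  19  29  26  28  26]
 [161 163 174  21  17  24  25  26  22  26  28  22]]
```

```bash
cat >> h.py <<'E'
def piv(img,d,u0,v0):
    s=cv2.cvtColor(img,cv2.COLOR_BGR2HSV)[v0-2:v0+3,u0-2:u0+3,1].astype(float)
    w=np.clip(s-50,0,None);ys,xs=np.mgrid[v0-2:v0+3,u0-2:u0+3]
    u,v=(xs*w).sum()/w.sum(),(ys*w).sum()/w.sum();return round(u,2),round(v,2),inv(D,onz(d,u,v,108))
E
python3 -c "
from h import *
S=manip.snapshot('scene')
print(piv(cv2.imread('pics/scene0.png'),S,258,238),piv(S['color'],S,272,232));st()
for y in (-103,-65,-60,-55,-50): print(y,proj(S,dw(D,(10,y,108))).round(2))
"
```

```text
(np.float64(257.84), np.float64(238.56), array([   9.8, -100.6,  108. ])) (np.float64(271.81), np.float64(232.76), array([ 10.8, -60.8, 108. ]))
t 7.67 dockTCP [  4.4 -19.7  76.5] r 568.0 w 85.3 F dock [ 3.5 -4.4  1.9]
turn left deg [0.06 0.   0.06]
-103 [257.03 238.97]
-65 [270.2  233.18]
-60 [271.9  232.44]
-55 [273.6  231.69]
-50 [275.28 230.95]
```

```bash
python3 -c "
from h import *
S=manip.snapshot('scene');T=manip.snapshot('top')
tz=lambda a,b:(a/10+255-.5,b/10+145-.5)
sz=lambda a,b:(a/10+240-.5,b/10+205-.5)
f=lambda d,p,z:inv(D,onz(d,*p,z))
print('bar T',f(T,tz(490,140),102),f(T,tz(325,602),102),'S',f(S,sz(243,122),102),f(S,sz(492,376),102))
print('mark T',f(T,tz(310,47),60),f(T,tz(293,115),60),'S',f(S,sz(697,465),60),'S base',f(S,sz(700,570),30))
im=cv2.imread('pics/scene0.png');zoom(im,295,240,30,30,20,'pics/mk_s.png')
im=cv2.imread('pics/top0.png');zoom(im,270,140,40,30,20,'pics/mk_t.png')
"
```

```text
bar T [ 59.8 -42.4 102. ] [-59.6 -42.5 102. ] S [-56.4 -43.1 102. ] [ 55.3 -39.9 102. ]
mark T [83.  10.5 60. ] [64.7  8.6 60. ] S [75.9 10.8 60. ] S base [84.5  8.  30. ]
```

View pics/mk_s.png

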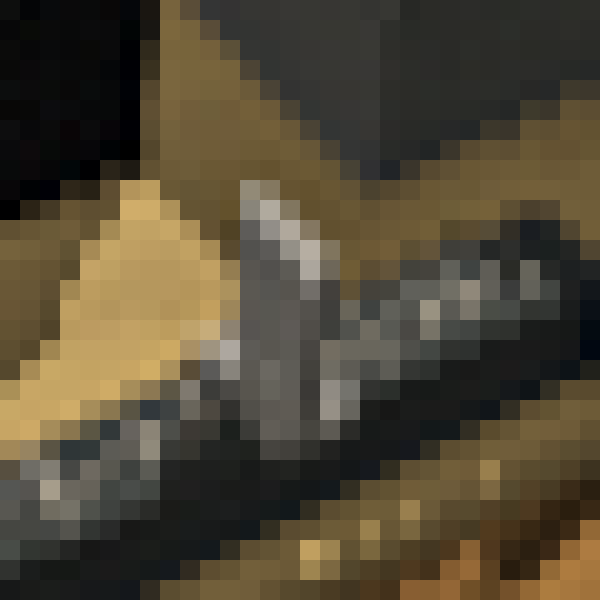

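View pics/mk_t.png

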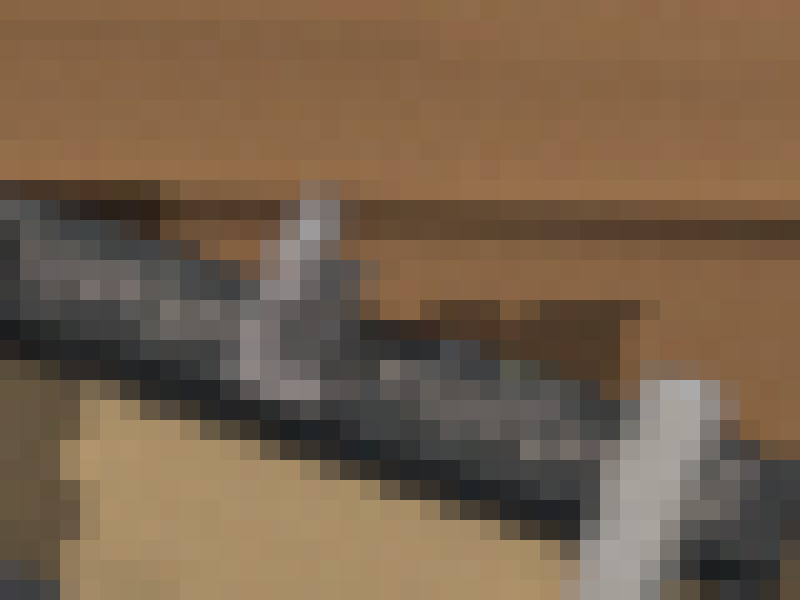

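```bash
python3 -c "
from h import *
S=manip.snapshot('scene');T=manip.snapshot('top')
f=lambda d,p,z:inv(D,onz(d,*p,z))
print(f(T,(284.4,152),60),f(T,(285.3,149),60),f(T,(283.0,155.2),60));print(f(S,(308.65,251),60),f(S,(307.2,249),60),f(S,(310.4,253.2),60))
"
```

```text
[75.1 10.6 60. ] [83.4 11.1 60. ] [66.  11.1 60. ]
[75.2  9.6 60. ] [67.6 10.6 60. ] [83.6  8.9 60. ]
```

```bash
python3 -m creep '[[0,0,0,3,0,0,1],[0,0,0,3,0,0,1],[0,0,0,3,0,0,1],[0,0,0,2,0,0,1],[0,0,0,1,0,0,1]]'; python3 -m creep '[[0,0,0,0,0,0,1],[0,0,0,0,0,0,1],[0,0,0,0,0,0,1],[0,0,0,0,0,0,1],[0,0,0,0,0,0,1]]';python3 -c "
from h import *
st()
S=manip.snapshot('scene');zoom(S['color'],240,170,110,100,7,'pics/s9.png')
print(piv(S['color'],S,276,231))
print(cv2.cvtColor(S['color'],cv2.COLOR_BGR2HSV)[227:236,270:282,1])
for y in (-5,0,5,10): print(y,proj(S,dw(D,(60,y+5,102))).round(1),proj(S,dw(D,(60,y-5,102))).round(1),proj(S,dw(D,(60,y+5,74))).round(1))
"
```

```text
time_s: 8.28
eef_pos: [571.7, -8.8, 76.5]
orientation: [0.001, 0.806, 0.591, 0.0]
wrist_force: [2.5, -6.2, 1.6]
width: 85.3
time_s: 8.7
eef_pos: [571.7, -8.8, 76.6]
orientation: [0.001, 0.806, 0.591, 0.0]
wrist_force: [1.5, -5.6, 0.9]
width: 85.3
t 8.7 dockTCP [ 4.5 -7.8 76.6] r 572.0 w 85.3 F dock [ 3.1 -4.9  0.9]
turn left deg [0.07 0.01 0.04]
(np.float64(275.75), np.float64(231.12), array([ 11.1, -49.3, 108. ]))
[[161 162 161 166 123  83  47  14  17  19  21  26]
 [160 160 161 169  82  11  14  19  25  24  25  24]
 [161 156 165 173  58  31  39  14  25  22  28  25]
 [161 159 165 135  50 130 141  88  24  25  26  26]
 [162 161 168  76  76 217 228 156  20  20  27  24]
 [159 162 169  28  28 178 201 100  16  20  28  25]
 [160 163 171   8   3  56  55  28  15  21  27  24]
 [162 161 173  14  11  23  18  19  21  28  28  29]
 [160 163 174  16  17  21  22  23  25  29  25  28]]
-5 [303.1 237.1] [299.8 238.7] [302.4 245. ]
0 [304.7 236.4] [301.4 237.9] [304.  244.2]
5 [306.3 235.6] [303.1 237.1] [305.6 243.5]
10 [307.9 234.9] [304.7 236.4] [307.2 242.7]
```

View pics/s9.png

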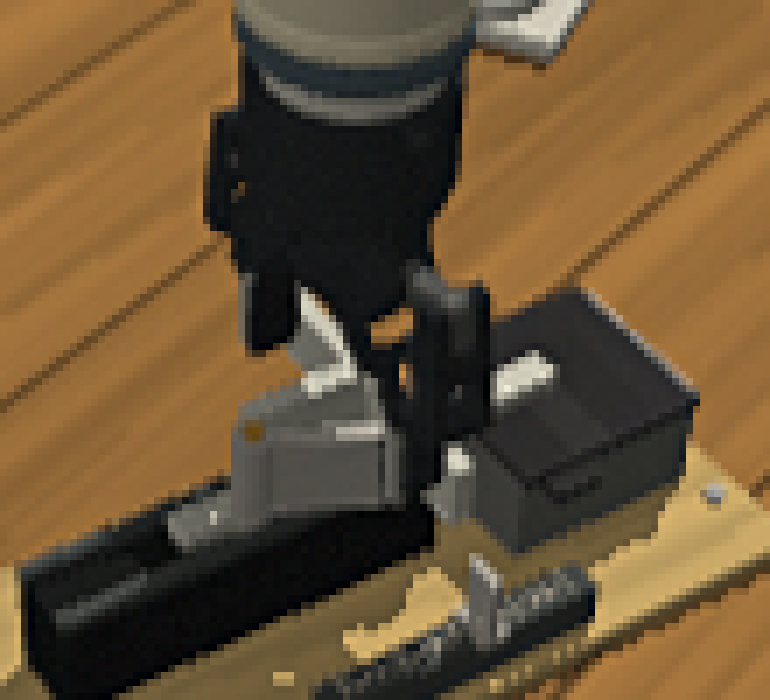

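```bash
python3 -m creep '[[0,0,0,1,0,0,1],[0,0,0,0,0,0,1],[0,0,0,0,0,0,1],[0,0,0,0,0,0,1],[0,0,0,0,0,0,1]]';python3 -c "
from h import *
st()
S=manip.snapshot('scene');print(piv(S['color'],S,276,231))"
```

```text
time_s: 9.17
eef_pos: [572.0, -8.0, 76.5]
orientation: [0.001, 0.806, 0.591, 0.0]
wrist_force: [0.9, -5.3, 0.6]
width: 85.3
t 9.17 dockTCP [ 4.5 -6.9 76.5] r 572.0 w 85.3 F dock [ 2.4 -4.7  0.6]
turn left deg [0.07 0.02 0.04]
(np.float64(275.99), np.float64(230.81), array([ 10.5, -48.2, 108. ]))
```

```bash
python3 -m creep '[[0,0,0,0,0,0,0.8],[0,0,0,0,0,0,0.7],[0,0,0,0,0,0,0.6],[0,0,0,0,0,0,0.5],[0,0,0,0,0,0,0.45]]' 30;python3 -c "
from h import *
st()
S=manip.snapshot('scene');print(piv(S['color'],S,276,231));zoom(S['color'],240,170,110,100,7,'pics/s10.png')"
```

```text
time_s: 9.63
eef_pos: [573.6, -8.3, 78.2]
orientation: [0.002, 0.806, 0.591, 0.002]
wrist_force: [4.6, -6.5, 4.1]
width: 38.4
t 9.63 dockTCP [ 6.2 -6.8 78.2] r 574.0 w 38.4 F dock [ 6.3 -4.8  4.1]
turn left deg [ 0.35 -0.02  0.04]
(np.float64(276.0), np.float64(230.81), array([ 10.5, -48.2, 108. ]))
```

View pics/s10.png

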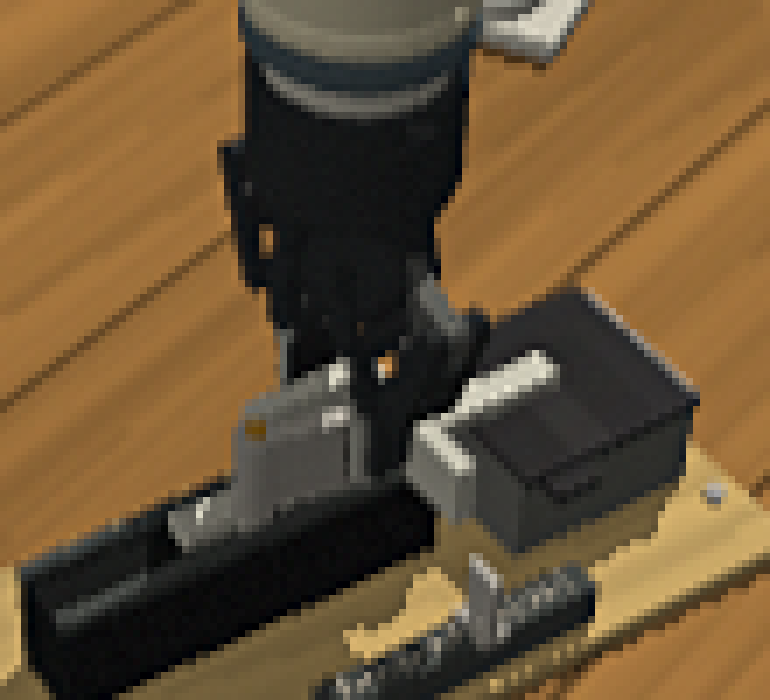

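```bash
python3 -c "
from h import *
st()
S=manip.snapshot('scene');cv2.imwrite('pics/scene10.png',S['color']);zoom(S['color'],295,225,30,30,20,'pics/s11.png')
a=cv2.imread('pics/scene0.png');zoom(a,278,232,30,30,20,'pics/s11r.png')"
```

```text
t 9.68 dockTCP [ 6.1 -6.8 78.1] r 574.0 w 38.7 F dock [ 6.4 -4.9  4.1]
turn left deg [ 0.34 -0.02  0.04]
```

View pics/s11.png

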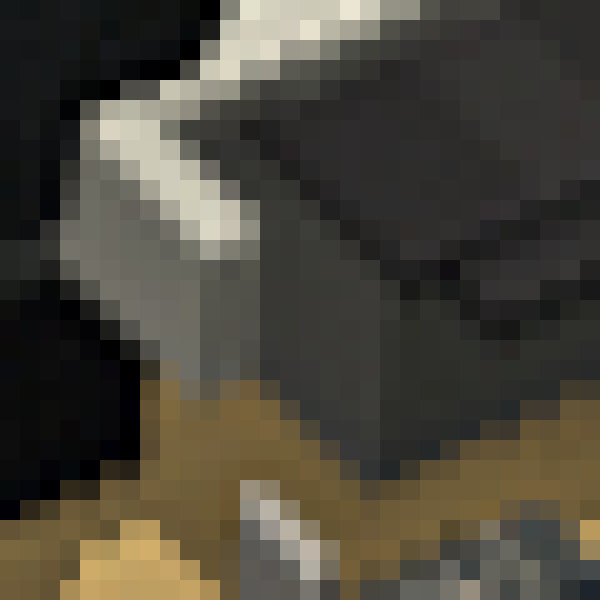

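View pics/s11r.png

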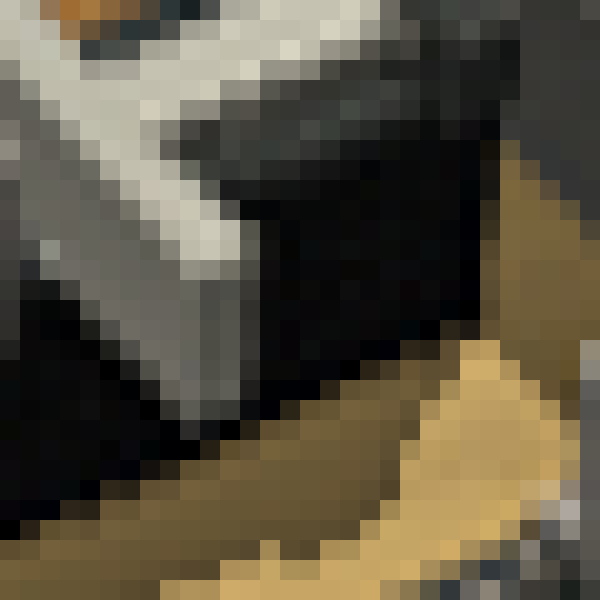

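The crossbar end sits about 8.5 mm out and the marker about 9.6 mm, at (305,236) and (309,251) in the picture, so the leg is at the mark with the lever half-closed. I'll nudge it 0.7 mm and finish the squeeze.

```bash
python3 -m creep '[[0,0,0,0.7,0,0,0.4],[0,0,0,0,0,0,0.3],[0,0,0,0,0,0,0.2],[0,0,0,0,0,0,0.1],[0,0,0,0,0,0,0]]' 30; python3 -m creep '[[0,0,0,0,0,0,0],[0,0,0,0,0,0,0],[0,0,0,0,0,0,0],[0,0,0,0,0,0,0],[0,0,0,0,0,0,0]]';python3 -c "
from h import *
st()
S=manip.snapshot('scene');print(piv(S['color'],S,276,231));zoom(S['color'],240,170,110,100,7,'pics/s12.png');zoom(S['color'],295,225,30,30,20,'pics/s13.png')"
```

```text
time_s: 10.15
eef_pos: [573.8, -7.7, 78.4]
orientation: [0.002, 0.806, 0.591, 0.002]
wrist_force: [4.3, -6.8, 5.5]
width: 17.5
time_s: 10.57
eef_pos: [573.8, -7.7, 78.4]
orientation: [0.002, 0.806, 0.591, 0.002]
wrist_force: [5.6, -6.5, 5.7]
width: 17.9
t 10.57 dockTCP [ 6.2 -6.1 78.4] r 574.0 w 17.9 F dock [ 7.3 -4.5  5.7]
turn left deg [ 0.35 -0.01  0.04]
(np.float64(275.97), np.float64(230.76), array([ 10.3, -48.2, 108. ]))
```

View pics/s12.png

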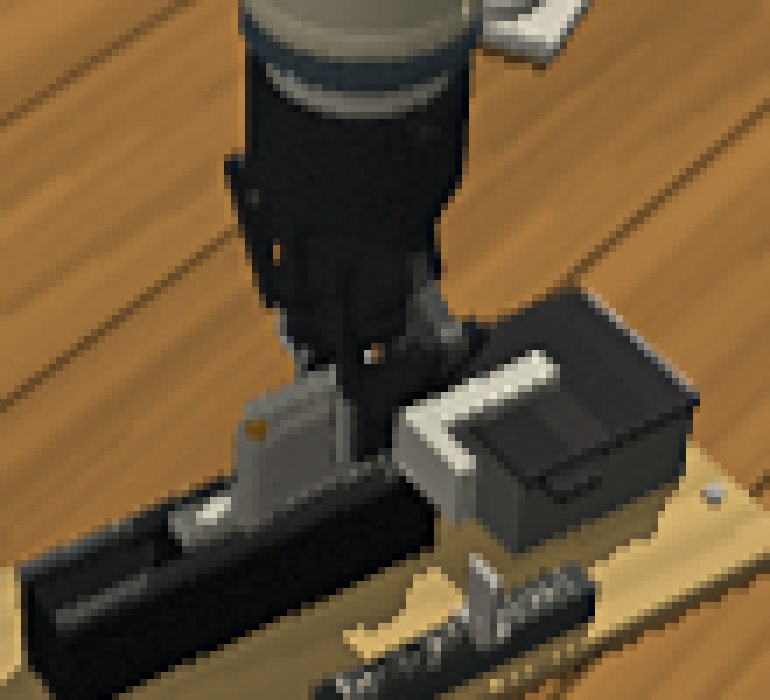

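View pics/s13.png

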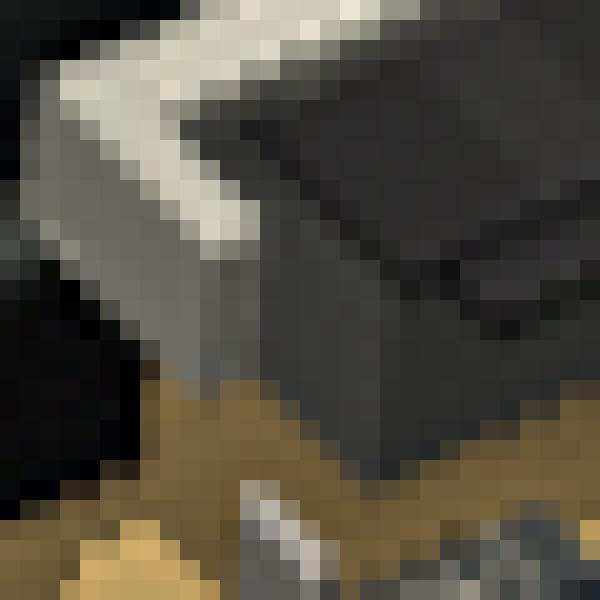

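The lever lies flat along the fin, at about (295,450) in the crop. The opening is 17.9 mm (about 19 expected, so it is closed), and the crossbar end at (305,236) is level with the marker blade. The leg and the forces are steady, so I'm handing in while holding.

```bash
python3 -c "
from h import *
print(manip.finish_job());st()"
```

```text
the job is handed in; nothing more can be done
None
the job is handed in; nothing more can be done
```

I closed the dock and handed the job in at about 10.6 s, with the gripper still squeezing leg and lever. No verdict was reported, and I could not read any state afterwards.

**What I did:**
- **Cover:** I swung it shut with the closed fingertips. It pressed flat at about 13 N and stayed flat in every later picture.
- **Leg:** I pushed it out by the crossbar with the fingers open. The lever stayed open until the leg was at the mark.
- **Lever:** I then squeezed the lever flat against the fin at 30 N and held it there.

**Last checks:**
- **Leg at the mark:** The leg had moved 52.4 mm. The top camera puts the marker 53.2 mm out from the crossbar's rest position. The scene camera gave 51 to 52 mm, depending on which feature I measured from. The views differ by about 2 mm, and all readings are well inside the 6 mm tolerance.
- **Lever closed:** The finger opening was 17.9 mm. I expected 19 mm with the lever flat, so it reads slightly low, but the picture also shows the lever flat.
- **Hold:** The arm was pushed about 1.7 mm sideways by roughly 7 N of side load at the wrist, which stayed steady.
- **Surroundings:** The marker looked unmoved in the last picture. The arm stayed well clear of the loose parts, but I did not measure their positions again at the end.

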